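Brake check on a kick scooter parked at the patio art table

TASK

Check both hand brakes of the scooter parked at the far edge of the table, the left lever first and then the right one: with the outside of the fingers press the lever in towards the grip until it comes up firm against its stop, short of the grip, lean on it there with a firm push for about a second, then let it spring right back. Push only on the front of the levers, without pinching them or taking hold of the bar, do not wrench them, and leave the things on the table as they are.

Things in the scene. Friction and masses are not known exactly. Their poses are not given: they have to be found in the camera images.
- left_brake: brake unit on the left half of the bar as the robot sees it: a black clamp, fixed to the bar, with an aluminium lever. Origin on the bar's axis at the clamp, 61 to 75 mm from the bar's middle; axes as the handlebar's. The lever's upright pivot lies 34 mm in front (x -34 mm); the blade runs outwards from it (+y) for 115 mm at bar height, in front of the grip.
- left_press (a point): where to press the left lever: centre of the blade (9 mm thick, 14 mm tall), 85 mm out from the pivot; a 17 mm ball ends the blade 21 mm further out. x points in towards the grip, y along the blade, z up; moves with the lever. At rest it is 60 mm in front of the bar's axis, 39 mm clear of the grip.
- left_lever (a joint): left lever's angle: 0 at rest, grows as it is pressed in towards the grip (turning about -z). It is sprung: at the press point it takes 2.5 N to start and about 5 N to reach the stop, then it stops dead at 0.27 rad, with about 15 mm still between blade and grip (5 at the ball); pressing harder moves it no further; a firm check push is 12 to 25 N. Let go, it springs back to 0.
- right_brake: brake unit on the right half of the bar as the robot sees it: a black clamp, fixed to the bar, with an aluminium lever. Origin on the bar's axis at the clamp, 61 to 75 mm from the bar's middle; axes as the handlebar's. The lever's upright pivot lies 34 mm in front (x -34 mm); the blade runs outwards from it (-y) for 115 mm at bar height, in front of the grip.
- right_press (a point): where to press the right lever: centre of the blade (9 mm thick, 14 mm tall), 85 mm out from the pivot; a 17 mm ball ends the blade 21 mm further out. x points in towards the grip, y along the blade, z up; moves with the lever. At rest it is 60 mm in front of the bar's axis, 39 mm clear of the grip.
- right_lever (a joint): right lever's angle: 0 at rest, grows as it is pressed in towards the grip (turning about +z). It is sprung: at the press point it takes 2.5 N to start and about 5 N to reach the stop, then it stops dead at 0.22 rad, with about 19 mm still between blade and grip (9 at the ball); pressing harder moves it no further; a firm check push is 12 to 25 N. Let go, it springs back to 0.
- handlebar: level scooter handlebar, 424 mm wide, just beyond the table's far edge; rigid, does not turn. Origin: middle of the bar on its axis, 155 to 185 mm above the table; y along the bar, x away from the robot (levers are on the -x side), z up. Bar 22 mm thick; rubber grips 34 mm thick (flanges 39) from 88 to 212 mm either side of the middle; steering tube 27 to 44 mm thick runs down from the middle.
- water_bottle: bystander: clear water bottle with a cap, 64 mm across, 200 mm tall, stands on the table; origin under its centre
- lotion_bottle: bystander: small white bottle with a black cap, 38 mm across, 95 mm tall, stands on the table; origin under its centre
- ramekin: bystander: white ceramic dish, 84 mm across, 45 mm tall; origin under its centre
- tape_dispenser: bystander: desk tape dispenser, 115 x 48 mm, 62 mm tall; origin under its centre, x along its length
- marker_tray: bystander: shallow tray of marker pens, 175 x 85 mm, 22 mm tall; origin under its centre, x along the pens
- pastel_tin: bystander: closed flat tin, 129 x 89 mm, 33 mm tall; origin under its centre

How it is judged (in metres and radians):
On the way, in this order (a step that is already met when the one before it is completed fails the run):
1. the left lever is pressed against its stop with more than 9 N for 0.6 s (value of joint left_lever above 0.25 rad and contact force between the fingers and left_brake above 9 N), for 0.6 s.
2. the left lever has sprung back (value of joint left_lever below 0.03 rad), for 0.1 s.
3. the right lever is pressed against its stop with more than 9 N for 0.6 s (value of joint right_lever above 0.2 rad and contact force between the fingers and right_brake above 9 N), for 0.6 s.
At the end, for the whole second after the job is handed in: Both levers have been pressed home in turn (within 0.02 rad of the stop, more than 9 N, 0.6 s) and are back at rest (below 0.03 rad); every bystander is within 30 mm of where it stood (value of joint each of left_lever, right_lever below 0.03 rad and distance of each of water_bottle, lotion_bottle, ramekin, tape_dispenser, marker_tray, pastel_tin from where it was at the start of the episode below 0.03 m); the robot touches nothing.
It fails at once if a lever is wrenched: pushed with more than 40 N (contact force between the arm and left_brake above 40 N or contact force between the arm and right_brake above 40 N).
It fails at once if the bar or a grip is touched with more than 3 N (taken hold of, or squeezed together with the lever) (contact force between any of the fingers, the arm and handlebar above 3 N).
It fails at once if a lever is pinched or hooked: the fingers push on it with the grasp point over the blade or behind it, not in front ((contact force between the fingers and left_brake above 2 N and x of the grasp point in the frame of left_press above -0.006 m) or (contact force between the fingers and right_brake above 2 N and x of the grasp point in the frame of right_press above -0.006 m)).
It fails at once if a bystander is moved by more than 30 mm, tipped or lifted (distance of any of water_bottle, lotion_bottle, ramekin, tape_dispenser, marker_tray, pastel_tin from where it was at the start of the episode above 0.03 m or angle between any of water_bottle, lotion_bottle, ramekin, tape_dispenser, marker_tray, pastel_tin's own z axis and vertical above 0.5 rad).
It also fails if it takes over 64 s, if anything falls off the work surface, if the arm or the gripper's body presses on something with over 40 N, if the wrist force passes 120 N, or if a joint passes its speed limit or range.

ROBOT

A 7-joint arm with a two-finger parallel gripper is mounted at the origin on the work surface. World frame = base frame: x ahead of the robot, y to its left, z up, the work surface at z = 0. Lengths are in m, angles in degrees, forces in N, time in s.
With the tool pointing down it reaches from about 0.425 to 0.875 m from the base axis. Payload 9.9 kg.
Tool frame: the origin (TCP) lies on the front face of the gripper's body, between the roots of the fingers; the fingertips stand 73 mm ahead of it and the grasp point (between the pads) lies 54 mm ahead of it; z points along the fingers, x is the direction in which the jaws open and shut, and the axes are right-handed (so a half turn about z gives the same grasp; the last joint's range is limited). The gripper opens to 85 mm and grips with 20 to 120 N. Pads are 22 mm wide; open, the fingers measure 114 mm over their backs; the gripper's body (76 mm by 85 mm) begins 54 mm behind the grasp point. The pads swing forward as they close: fully open they stand 13 mm farther back than shut.
Start: joints at [71.058, 32.985, 1.427, 82.34, -0.859, 64.687, -3.237], TCP at [0.165, -0.655, 0.304] pointing down, gripper open.
Joint ranges: [-157.87, 157.87], [-19.46, 123.44], [-87.15, 90], [11.01, 140.99], [-62.26, 242.26], [9.8, 113.94], [-161.44, 161.44]. Speed limits (degrees/s): [127.2, 127.2, 172.46, 172.46, 180, 180, 180].

INTERFACE

Orientations are given as a 3x3 rotation matrix whose columns are the frame's x, y, z axes.
In Python, from workcell import move_to, movel, set_joints, open_jaws, clamp, wait, solve_ik, grab_frame, camera_info, Unreachable, job_done, get_time, get_q, get_qvel, get_joint_efforts, get_tcp_pos, get_tool_rot, get_wrist_force, get_moment, get_opening gives the robot as it stands. Calls block until the motion is done:
- move_to(position, orientation): joint-space move of the TCP to a pose.
- movel(position, rot=None, rate=0.15): straight line of the TCP; rot=None keeps the orientation; rate is the mean speed in m/s.
- set_joints(angles): joint-space move.
- open_jaws() and clamp(): open the fingers fully, or close them until they stop; the grip force is fixed at half the most.
- wait(seconds).
- solve_ik(position, orientation): joint angles nearest the present ones, or None.
- grab_frame(name): name is "scene" or "top" or "wrist"; returns the picture (420x560x3 uint8, red, green, blue); there is no depth.
- camera_info(name): a dict with "K" (3x3 intrinsics, pixels), "camera_from_world" (4x4, takes a point from world to camera coordinates); the wrist camera has in their place "mount" (4x4, takes a point from camera to tool coordinates, whose origin is the TCP and whose axes are the tool frame's). Camera axes: x right, y down, z forward; pixel columns grow to the right and rows downward; lengths in m; the calibration is good to about 2 mm. A picture is of the moment at which its call begins: read the wrist's pose just before it. camera_info takes no time and is no camera call.
A pose or a line that the arm cannot do raises Unreachable and nothing moves.
- job_done(): hands the job in, once; it reports no verdict.
Readings, each from a call of its own:
- get_time(): time.
- get_q(): joint angles.
- get_qvel(): joint speeds.
- get_joint_efforts(): joint torques, N m.
- get_tcp_pos(): TCP position.
- get_tool_rot(): TCP orientation.
- get_wrist_force(): force on the tool from outside, world axes, zero at the start.
- get_moment(): the same for the moment, N m.
- get_opening(): finger opening in m.
Only numpy, scipy, OpenCV 4.12 (cv2) and the standard library are available. Lean on these libraries where they do the work, as an engineer would, in place of code of your own. Each camera call takes 0.05 s, during which the arm holds its last target.

## Working session

There is one attempt and no reset: what is moved stays moved. The work goes in short steps, each a Python script; the robot and the scene stay as the last script left them, time stands still between calls to the robot, and variables do not carry over. Pictures are saved under pics/ and viewed, and the job is handed in when it is done.

```bash
mkdir -p pics; ls
python3 - <<'E'
from workcell import *
import cv2,numpy as np
for n in ["scene","top","wrist"]:
    im=grab_frame(n); cv2.imwrite(f"pics/{n}0.png",im[:,:,::-1])
    i=camera_info(n); print(n,{k:np.round(v,3).tolist() if not isinstance(v,str) else v for k,v in i.items()})
print(get_time(),get_opening(),get_tool_rot())
E
```

```text
pics
scene {'K': [[399.748, 0.0, 284.754], [0.0, 399.748, 209.215], [0.0, 0.0, 1.0]], 'camera_from_world': [[-0.897, 0.441, 0.022, 0.474], [0.259, 0.566, -0.782, -0.026], [-0.358, -0.696, -0.622, 1.239], [0.0, 0.0, 0.0, 1.0]]}
top {'K': [[473.878, 0.0, 288.332], [0.0, 473.878, 211.547], [0.0, 0.0, 1.0]], 'camera_from_world': [[-0.016, -1.0, -0.012, 0.007], [-0.987, 0.018, -0.159, 0.542], [0.159, 0.009, -0.987, 1.273], [0.0, 0.0, 0.0, 1.0]]}
wrist {'K': [[344.068, 0.0, 282.432], [0.0, 344.068, 212.434], [0.0, 0.0, 1.0]], 'mount': [[1.0, 0.0, -0.001, 0.001], [0.0, 0.947, 0.321, -0.082], [0.001, -0.321, 0.947, -0.07], [0.0, 0.0, 0.0, 1.0]]}
0.15 0.08568501721649317 [[ 2.44304697e-01 -9.69698437e-01 -3.95124964e-04]
 [-9.69697779e-01 -2.44304993e-01  1.13501739e-03]
 [-1.19715559e-03  1.05861722e-04 -9.99999278e-01]]
```

View pics/scene0.png

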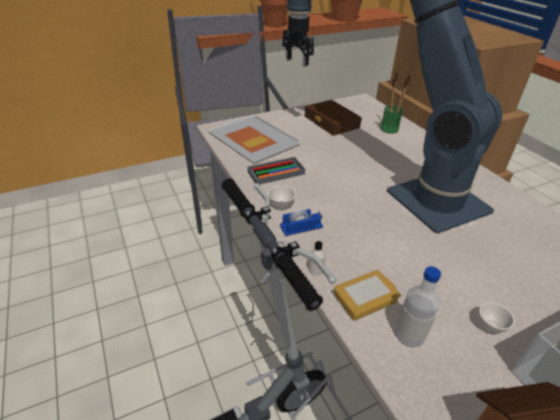

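View pics/top0.png

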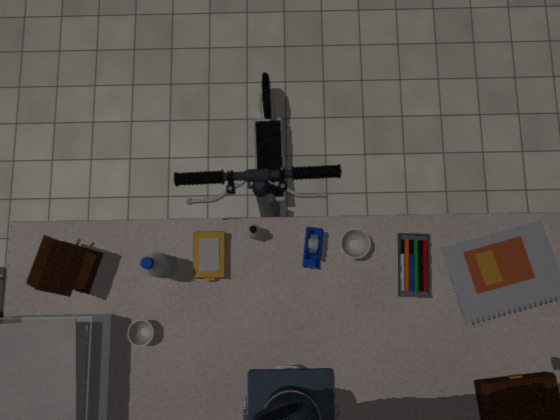

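The top view shows the bar from about (176,180) to (340,171), with the left ball near (190,202) and the right ball near (324,195). The lotion bottle is at (255,232), the tin at (210,255) and the tape at (313,247). I'll enlarge both views.

Run:
```python
import cv2
a=cv2.imread("pics/top0.png")[150:220,160:360]; cv2.imwrite("pics/topc.png",cv2.resize(a,None,fx=4,fy=4,interpolation=cv2.INTER_CUBIC))
a=cv2.imread("pics/scene0.png")[165:315,210:350]; cv2.imwrite("pics/scenec.png",cv2.resize(a,None,fx=4,fy=4,interpolation=cv2.INTER_CUBIC))
```

```text
(no output)
```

View pics/topc.png

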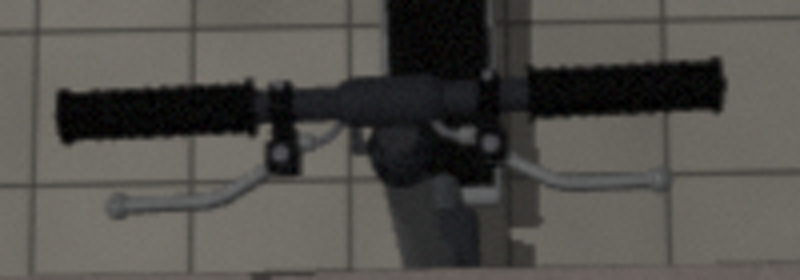

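View pics/scenec.png

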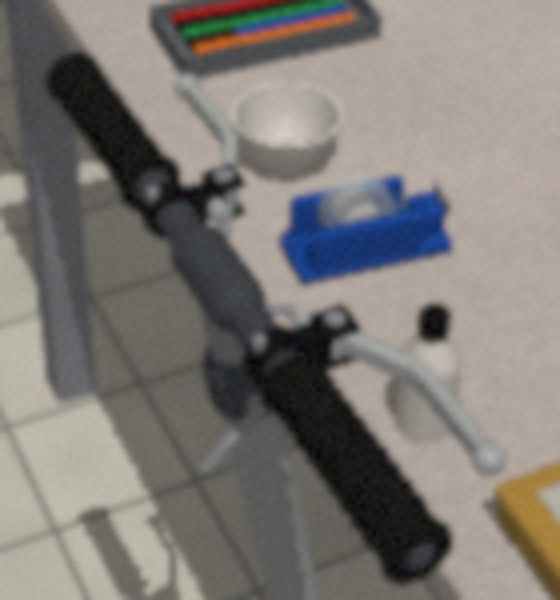

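```bash
cat > geo.py <<'E'
import numpy as np
from workcell import camera_info
def proj(n,P):
    i=camera_info(n); T=np.array(i["camera_from_world"]);K=np.array(i["K"])
    p=K@(T[:3,:3]@np.asarray(P)+T[:3,3]); return p[:2]/p[2]
E
python3 - <<'E'
from geo import *
from scipy.optimize import least_squares
obs=[("top","Le",175.7,179),("top","Re",340.5,171),("top","Lb",189.5,201.5),("top","Rb",325,195),
("top","Lp",230.25,188.25),("top","Rp",282.75,185.75),
("scene","Le",316,303.75),("scene","Re",228.5,183.3),("scene","Lb",332,279.25),("scene","Rb",256.25,186),("scene","Lp",294.5,245),("scene","Rp",266.25,209.5)]
def pts(v):
    x,y,z,t,cl,cr,pz=v; o=np.array([x,y,z]);R=np.array([[np.cos(t),-np.sin(t),0],[np.sin(t),np.cos(t),0],[0,0,1]])
    L=dict(Le=(0,.212,0),Re=(0,-.212,0),Lb=(-.06,cl+.106,0),Rb=(-.06,-cr-.106,0),Lp=(-.034,cl,pz),Rp=(-.034,-cr,pz))
    return {k:o+R@np.array(p) for k,p in L.items()}
def f(v):
    P=pts(v); return np.concatenate([proj(n,P[k])-(a,b) for n,k,a,b in obs])
s=least_squares(f,[.65,.05,.17,0,.068,.068,.01],loss='soft_l1')
print(np.round(s.x,4)); print(np.round(f(s.x).reshape(-1,2),1)); np.save("fit.npy",s.x)
for k,p in pts(s.x).items(): print(k,p.round(3))
# bystanders
from workcell import *
def ray(n,u,v,z):
    i=camera_info(n);T=np.array(i["camera_from_world"]);K=np.array(i["K"])
    d=T[:3,:3].T@np.linalg.solve(K,[u,v,1]);c=-T[:3,:3].T@T[:3,3]; return (c+d*(z-c[2])/d[2]).round(3)
for nm,u,v,z in [("lotioncap",255,229,.095),("bottlecap",147,263,.2),("tin",210,255,.033),("tape",313,247,.04),("ram",356,244,.045),("tray",414,265,.02),("ram2",141,333,.045),("edge",300,217,0)]: print(nm,ray("top",u,v,z))
print(get_q())
E
```

```text
[0.6187 0.0741 0.1584 0.0317 0.0705 0.0628 0.0106]
[[-0.4  0.4]
 [-0.2  0.3]
 [-0.1  0.2]
 [-0.2  0. ]
 [-0.1  0.6]
 [-0.1  0.5]
 [-0.8  0. ]
 [-0.7 -0. ]
 [ 0.2 -0.2]
 [ 0.3  0.1]
 [-0.6  0.1]
 [-0.6 -0.4]]
Le [0.612 0.286 0.158]
Re [ 0.625 -0.138  0.158]
Lb [0.553 0.249 0.158]
Rb [ 0.564 -0.096  0.158]
Lp [0.582 0.144 0.169]
Rp [0.587 0.01  0.169]
lotioncap [0.488 0.087 0.095]
bottlecap [0.397 0.339 0.2  ]
tin [0.426 0.217 0.033]
tape [ 0.442 -0.068  0.04 ]
ram [ 0.448 -0.186  0.045]
tray [ 0.389 -0.347  0.02 ]
ram2 [0.22  0.398 0.045]
edge [ 0.532 -0.035  0.   ]
[71.0583164  33.02149604  1.42688356 82.37254202 -0.85820247 64.68540908
 -3.23654263]
```

The model fit leaves residuals under 1 px. The bar origin is (0.619, 0.074, 0.158) with a yaw of 0.032. Next I'll shut the fingers and move to a pre-press pose in front of the left lever.

```bash
cat > plan.py <<'E'
import numpy as np
from workcell import *
X0,Y0,Z0,T,CL,CR,_=np.load("fit.npy")
O=np.array([X0,Y0,Z0])
def rz(t): c,s=np.cos(t),np.sin(t); return np.array([[c,-s,0],[s,c,0],[0,0,1]])
def W(p): return O+rz(T)@np.array(p)
S=dict(L=(1,CL,.27),R=(-1,CR,.22))
OUT=.078; HALF=.0155; TIPBELOW=.016
def toolR(side,flip=False):
    s,c,a=S[side]; yaw=T-s*a
    R=rz(yaw)@np.array([[0,1,0],[1,0,0],[0,0,-1.]])
    return R@np.diag([-1,-1,1]) if flip else R
def tool(side,ang,back):
    """TCP so that fingers' front face is `back` in front of blade turned by ang"""
    s,c,a=S[side]; piv=np.array([-.034,s*c,0])
    b=piv+rz(-s*ang)@np.array([-.026,s*OUT,0])
    n=rz(-s*a)@np.array([1,0,0])
    p=W(b-n*(HALF+back)); p[2]=Z0-TIPBELOW+.073
    return p
E
python3 - <<'E'
from plan import *
for s in "LR":
  for fl in (0,1):
    for bk in (.04,0):
        p=tool(s,0,bk);q=solve_ik(p,toolR(s,fl));print(s,fl,p.round(3),None if q is None else np.round(q,1))
E
```

```text
L 0 [0.5   0.234 0.215] [ 12.1  44.8 -72.3 106.2  47.2  66.2  -0.9]
L 0 [0.539 0.224 0.215] [ 11.8  45.2 -68.3 101.6  46.   66.5   5.2]
L 1 [0.5   0.234 0.215] [ -11.5   29.9  -27.5  107.    18.2   47.5 -152. ]
L 1 [0.539 0.224 0.215] [ -12.4   31.6  -22.7  102.4   15.5   49.  -146. ]
R 0 [ 0.509 -0.082  0.215] [ 43.4  36.5 -61.6 111.4  39.1  56.1  67.4]
R 0 [ 0.548 -0.072  0.215] [ 40.4  39.6 -61.6 106.2  40.5  59.6  66.6]
R 1 [ 0.509 -0.082  0.215] [  9.6  25.7  -8.  112.5   5.2  42.1 -77. ]
R 1 [ 0.548 -0.072  0.215] [  7.9  28.3  -7.8 107.3   5.2  44.7 -78.2]
```

Run:
```python
from plan import *
import cv2
clamp()
R=toolR("L",1); p=tool("L",0,.035); h=p.copy(); h[2]=.34
# via point away from clutter, high
move_to(h,R); print(get_time(),get_q().round(1) if hasattr(get_q(),'round') else get_q())
movel(p,rate=.12)
print(get_time(),get_tcp_pos(),p,get_opening(),get_wrist_force())
for n in ("scene","wrist","top"): cv2.imwrite(f"pics/{n}1.png",grab_frame(n)[:,:,::-1])
a=cv2.imread("pics/scene1.png")[165:315,210:410]; cv2.imwrite("pics/scene1c.png",cv2.resize(a,None,fx=4,fy=4,interpolation=cv2.INTER_CUBIC))
```

```text
4.2333 [   1.9   26.1  -47.1   96.4   20.6   66.6 -154.4]
5.425 [0.50513955 0.23282573 0.21592724] [0.50491744 0.23256286 0.21536153] -5.524623576480796e-05 [-0.74527419  0.21836962  0.7266908 ]
```

View pics/scene1c.png

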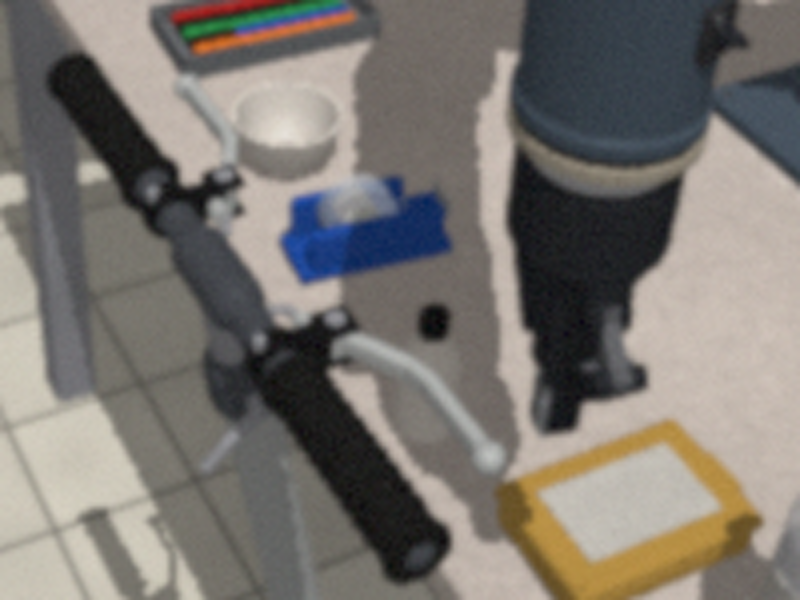

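View pics/wrist1.png

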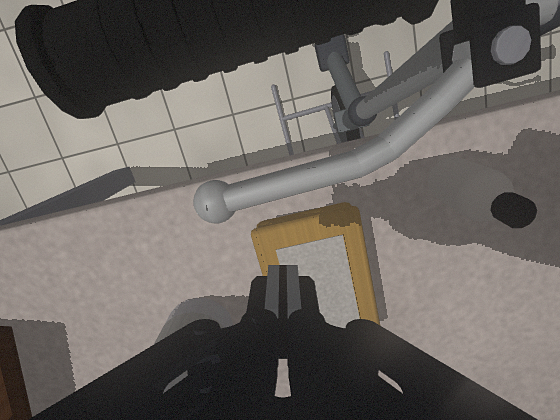

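View pics/top1.png

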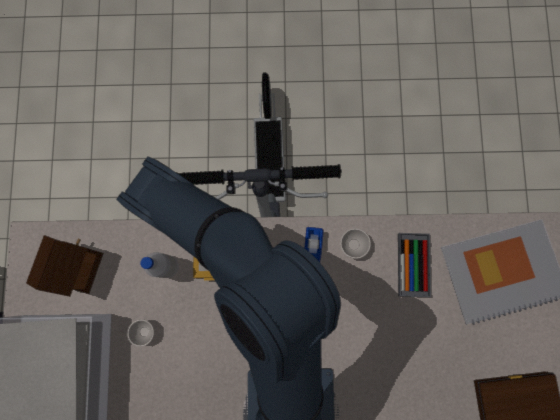

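The wrist view is clear: ball at (212,202), blade running to (355,165), shut fingertips at (283,268). As a check on the fit, I'll project the fitted points into this view.

Run:
```python
from plan import *
i=camera_info("wrist");M=np.array(i["mount"]);K=np.array(i["K"])
Rt=np.array(get_tool_rot());p=np.array(get_tcp_pos())
def pw(P):
    c=np.linalg.inv(M)@np.append(Rt.T@(P-p),1);u=K@c[:3];return (u[:2]/u[2]).round(1)
print("ball",pw(W([-.06,CL+.106,0])),"press",pw(W([-.06,CL+.085,0])),"pivtop",pw(W([-.034,CL,.0106])))
print("gripend edges",pw(W([0,.212,0])),pw(W([-.0195,.212,0])))
print("tip",pw(p+Rt@[0,0,.073]),pw(p+Rt@[0,-.011,.073]))
print(get_wrist_force(),get_time())
```

```text
ball [209.3 203.2] press [261.1 189.3] pivtop [498.8  48.4]
gripend edges [53.3 68.6] [ 78.9 124.9]
tip [279.  280.5] [278.9 259.4]
[0.19161485 0.5023045  0.35435783] 5.575
```

The projections agree to about 2 mm. Now the guarded press on the left lever.

```bash
cat > press.py <<'E'
from plan import *
import cv2
def F(n=3):
    f=[]
    for _ in range(n): f.append(get_wrist_force()); wait(.02)
    return np.mean(f,0)
def press(side):
    s,c,a=S[side]; nrm=rz(T-s*a)@np.array([1,0,0])
    movel(tool(side,0,.008),rate=.08); wait(.2)
    f0=F(5)
    g=lambda n=3: -(F(n)-f0)@nrm
    print("base",f0.round(2))
    ok=True
    for k in np.linspace(0,1,9)[1:]:   # to 4 mm short of the stop by the model
        p=(1-k)*tool(side,0,.008)+k*tool(side,a,.004)
        movel(p,rate=.05); f=g(2); print(round(k,2),round(f,1),end=' | ')
        if f>9: break
    P=np.array(p); d=0
    while f<14.5 and d<.014:
        st=.001 if f<7 else .0006
        d+=st; movel(P+nrm*d,rate=.02); f=g(2); print(round(d*1e3,1),round(f,1),end=' | ')
    print("\nhold",get_time(),np.round(get_tcp_pos(),4))
    cv2.imwrite(f"pics/hold{side}.png",grab_frame("wrist")[:,:,::-1])
    for _ in range(12):
        wait(.1); f=g(1); print(round(f,1),end=' ')
        if f<12.5: d+=.0004; movel(P+nrm*d,rate=.02)
        elif f>22: d-=.0004; movel(P+nrm*d,rate=.02)
    print("\nrelease",get_time(),f, (F(2)-f0).round(2))
    movel(tool(side,0,.035),rate=.08); wait(.2)
    cv2.imwrite(f"pics/rel{side}.png",grab_frame("wrist")[:,:,::-1])
    print(get_time(),F().round(2))
E
python3 -c "
from press import *
press('L')"
```

```text
base [-0.    0.32  0.09]
0.12 -0.3 | 0.25 -0.5 | 0.38 3.4 | 0.5 4.4 | 0.62 5.1 | 0.75 4.7 | 0.88 6.2 | 1.0 6.0 | 1.0 6.5 | 2.0 6.2 | 3.0 6.2 | 4.0 6.5 | 5.0 6.6 | 6.0 7.3 | 6.6 7.5 | 7.2 8.1 | 7.8 9.9 | 8.4 11.9 | 9.0 14.4 | 9.6 15.8 | 
hold 12.0167 [0.563  0.2307 0.2155]
16.5 16.3 15.5 15.9 15.5 17.5 16.1 15.2 16.6 16.1 15.8 15.2 
release 13.4667 15.194185081990817 [-13.44   8.37   4.51]
14.6667 [-0.08 -0.02  0.1 ]
```

```bash
python3 -c "
import cv2,numpy as np
cv2.imwrite('pics/LL.png',np.hstack([cv2.resize(cv2.imread(f'pics/{n}L.png'),(400,300)) for n in ('hold','rel')]))"
```

```text
(no output)
```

View pics/LL.png

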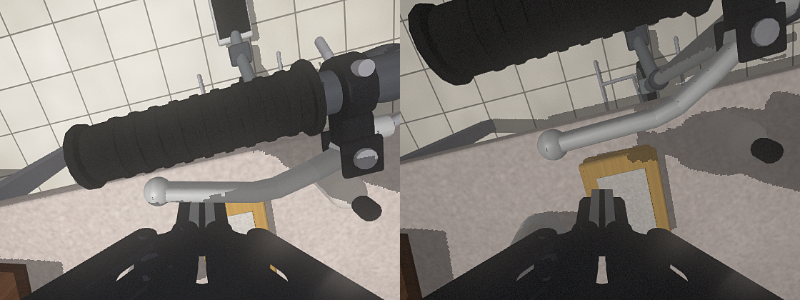

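In the hold picture the left blade lies square to the tool, meaning fully turned. The force rose steeply and held at 15 to 17.5 N for about 1.4 s, with clear space to the grip. After release the lever is back in its rest place. Now the right one.

Run:
```python
from press import *
p=np.array(get_tcp_pos()); p[2]=.34; movel(p,rate=.2)
R=toolR("R",1); q=tool("R",0,.035); h=q.copy(); h[2]=.34
move_to(h,R); movel(q,rate=.12); print(get_time(),get_tcp_pos(),q)
i=camera_info("wrist");M=np.array(i["mount"]);K=np.array(i["K"])
Rt=np.array(get_tool_rot());p=np.array(get_tcp_pos())
cv2.imwrite("pics/preR.png",grab_frame("wrist")[:,:,::-1])
def pw(P):
    c=np.linalg.inv(M)@np.append(Rt.T@(P-p),1);u=K@c[:3];return (u[:2]/u[2]).round(1)
print("ball",pw(W([-.06,-CR-.106,0])),"press",pw(W([-.06,-CR-.085,0])))
```

```text
17.875 [ 0.51461491 -0.08093533  0.21597033] [ 0.51423521 -0.08107568  0.21536153]
ball [350.1 198.7] press [297.2 187.2]
```

View pics/preR.png

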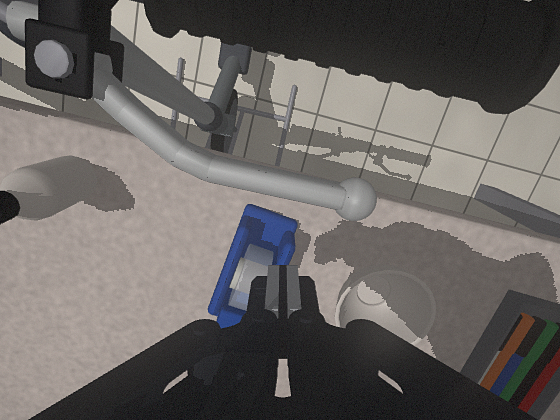

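The ball sits at (355,199) against a prediction of (350,199), and the fingers are in front of the straight part of the blade. I'll press the right lever.

```bash
python3 -c "
from press import *
press('R')
p=np.array(get_tcp_pos()); p[2]=.34; movel(p,rate=.2)
wait(.3);print(get_time(),F())
cv2.imwrite('pics/scene2.png',grab_frame('scene')[:,:,::-1])
cv2.imwrite('pics/RR.png',np.hstack([cv2.resize(cv2.imread(f'pics/{n}R.png'),(400,300)) for n in ('hold','rel')]))"
```

```text
base [ 0.18  0.02 -0.05]
0.12 0.2 | 0.25 0.1 | 0.38 2.1 | 0.5 3.4 | 0.62 4.7 | 0.75 4.9 | 0.88 5.5 | 1.0 5.2 | 1.0 5.2 | 2.0 5.9 | 3.0 6.2 | 4.0 5.8 | 5.0 6.0 | 6.0 6.9 | 7.0 8.8 | 7.6 10.8 | 8.2 12.7 | 8.8 15.3 | 
hold 23.8 [ 0.568  -0.0766  0.2149]
15.2 13.5 13.5 14.8 14.5 15.0 14.5 15.2 14.7 14.7 14.4 14.3 
release 25.25 14.274917729771865 [-13.23  -8.16   7.62]
26.3917 [-0.06 -0.02 -0.27]
27.5167 [-0.16408057  0.3427401   0.22143063]
```

View pics/RR.png

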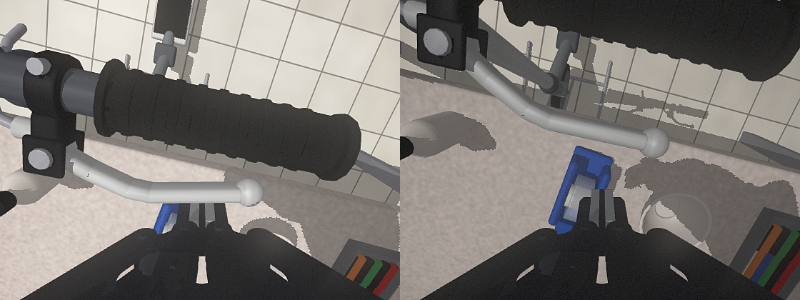

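View pics/scene2.png

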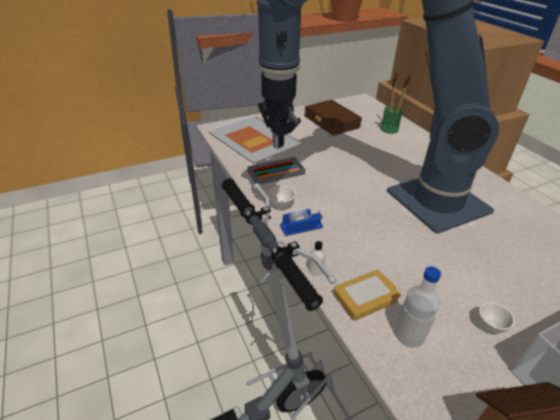

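The right blade also lay square to the tool at the stop and is back at rest, with the left ball at (332,279) as before. The bystanders have not moved. I'm handing in.

```bash
python3 -c "
from workcell import *
job_done(); print(get_time())"
```

```text
the job is handed in; nothing more can be done
the job is handed in; nothing more can be done
```

I checked both hand brakes, left then right, by pressing the front of each lever with the shut fingers, then handed the job in. `job_done()` gave no verdict. The last clock reading before that was 27.5 s of the 64 s allowed.

| Lever | Push at the stop | Time held | After release |
|---|---|---|---|
| Left | 15 to 17.5 N | about 1.4 s | back at rest in the wrist and scene pictures |
| Right | 13.5 to 15 N | about 1.4 s | back at rest in the wrist and scene pictures |

- **At the stop:** I have no direct reading of the lever angles. In both holds the force rose steeply and the blade lay square to the fingers, which I had set to the stop angle, with a clear gap to the grip.
- **After the job:** by eye, every item on the table is where it was in the first scene picture. The arm is clear at TCP height 0.34 m, and the wrist force is about zero (under 0.5 N).
- **Small disagreements:** the balls on the lever ends appeared 3 to 5 pixels from where I predicted (about 2 mm on the left), so I went by force rather than position. While holding, the wrist also felt about 8 N sideways and 5 to 8 N vertically on top of the push, probably friction. The total stayed well below the 40 N limit.

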